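# Seat the bayonet collar on the sherd-inspection camera

## Robot

A 6-joint arm with a two-finger parallel gripper is mounted at the origin on the work surface. World frame = base frame: x ahead of the robot, y to its left, z up, the work surface at z = 0. Lengths are in m, angles in degrees, forces in N, time in s.
With the tool pointing down it reaches from about 0.25 to 0.725 m from the base axis. Payload 4 kg.
Tool frame: the origin (TCP) lies midway between the tips of the shut fingers; the grasp point (between the pads) lies env.grip_depth behind it (env.grip_depth is the distance from the TCP to the grasp point, in m); z points along the fingers, y is the line along which they close (so a half turn about z gives the same grasp; the last joint's range is limited). The gripper opens to 85 mm and grips with 20 to 120 N. Pads are 22 mm wide; open, the fingers measure 114 mm over their backs; the gripper's body (76 mm by 85 mm) begins 54 mm behind the grasp point. The pads swing forward as they close: fully open they stand 13 mm farther back than shut.
Start: joints at [67.552, 13.785, 0.286, 76.501, 0, 90], TCP at [0.191, 0.462, 0.196] pointing down, gripper open.
Joint ranges: [-155.79, 155.79], [-60.16, 107.12], [-62.33, 73.08], [-114, 123.19], [-81.49, 82.49], [-180, 180]. Speed limits (degrees/s): [159.86, 159.86, 180, 180, 180, 180].

## Interface

Orientations are given as a 3x3 rotation matrix whose columns are the frame's x, y, z axes.
In Python, from station import env gives the robot as it stands.
- The arm moves only by the tool play_rows, never from a script. Its argument "increments" is text: rows parted by semicolons, each of 4 numbers parted by spaces: the shift along the tool's x, y, z in units of 30 mm (1.0 is 30 mm), then the turn about the tool's z in units of 5 degrees (1.0 is 5 degrees). A call has 1 to 20 rows; each row shifts and turns the commanded pose from where the row before left it, along the tool's axes as they then stand; what a row does not reach is not made up. A row lasts 1/12 s, in which the tool goes at most 41.7 mm and 7.16 degrees, less where a joint would pass 70% of its speed; a pose out of reach is approached as far as the arm can. A call is refused whole if a number of a shift passes 1 or a number of a turn 1, either way. A call with a gripper value outside its range is refused whole. "grip" is the opening, from 0 (shut) to 1 (fully open), set as the call begins (left out, the last holds). The fingers move at their own pace and stop on an object; "force" is the grip in N (left out, the last holds). Time passes only in rows, so rows that do not move let the fingers close. It gives the time, the measured TCP pose, the force, the opening and the grip force at its end, in the units of the state.
- env.state(): the state, without advancing time (a new reading comes with each control period).
- env.snapshot(name): name is "side" or "top" or "wrist"; returns the picture (420x560x3 uint8, blue, green, red); there is no depth.
- env.get_calibration(name): a dict with "vfov" (degrees; the focal length in pixels is half the picture's height over the tangent of half this angle, whatever the lens; pixels are square), "cx", "cy" (the principal point, pixels), "extrinsics" (4x4, takes a point from world to camera coordinates); the wrist camera has in their place "T_tool_cam" (4x4, takes a point from camera to tool coordinates, whose origin is the TCP and whose axes are the flange's). Camera axes: x right, y down, z forward; pixel columns grow to the right and rows downward; lengths in m; the calibration is good to about 2 mm. The wrist camera is an equidistant fisheye: a pixel r from the principal point sees the ray r / f radians off the axis. A picture is of the moment at which its call begins: read the wrist's pose just before it. get_calibration takes no time and is no camera call.
- env.close_job(): hands the job in; it is judged then, once.
Trained networks look in the newest picture that a camera, given by its name, has taken for a name from the list of things; names that differ only in an ending like _2 or _b are one class to them, and where a whole thing is asked for, a point or a joint stands for the part that bears it (a point fixed in the world has none). Each returns a list of dicts, best first, with "score" (0 to 1); they miss things now and then, are a little off and sometimes report something else, mostly with a low value. They report only what shows in the picture. A call takes as long as a camera call.
- env.trace(camera, target): "region" (420x560 bool, what is visible of it) and "xy" ([column, row] in pixels, amid what is visible of it).
- env.landmark_of(camera, target): "xy" ([column, row] in pixels: a listed point, or the origin of a listed thing).
The state is a dict: "time_s": time; "joint_pos": joint angles; "joint_vel": joint speeds; "tau": joint torques, N m; "tool_pos": TCP position; "tcp_rot": TCP orientation; "contact_force": force on the tool from outside, world axes, zero at the start; "wrist_torque": the same for the moment, N m; "finger_gap": opening from 0.0 (shut) to 1.0 (fully open); "finger_force": force on a finger pad.
Only numpy, scipy, OpenCV 4.12 (cv2) and the standard library are available. Lean on these libraries where they do the work, as an engineer would, in place of code of your own. Each camera call takes 0.05 s, during which the arm holds its last target. There are 200 camera calls.

## Task

Wipe the window of the upward-looking inspection camera: swing its sprung lever to its stop, so the wiper crosses the window, and let it return to rest. Then set the knurled collar, solid-top face up, over the camera's spigot, turn it until its hidden keyway drops over the pin, and push it fully home, flat against the shoulder, against the sprung seat. Finish while still holding it pushed home with the gripper, and leave everything else on the bench where it is.

Things in the scene. Friction and masses are not known exactly. Their poses are not given: they have to be found in the camera images.
- mount: Camera head fixed to the bench; position and yaw vary. Origin: on the bench under the axis of the round camera housing; z up. Aluminium base plate 120 mm (x) by 200 mm (y, from -65 to +135), 12 mm thick; at the origin the dark finned housing, 65 mm diameter, up to the shoulder; at y = +100 mm an 18 mm post carrying the lever.
- shoulder (a point): Centre of the housing's flat top, the shoulder, 54 mm above the bench and 60 mm across, on which the collar is home. The bare steel spigot (35 mm diameter) stands on it.
- mount_axis (a point): Centre of the spigot's top (a small glass window), 100 mm above the bench. The spigot is straight up to 94 mm, then coned to 26 mm diameter. ONE square pin, 5 mm wide, 4 mm high, stands 4.8 mm out of its side, the pin's top 80 mm above the bench. The pin's direction is random, unrelated to the axes of this frame: find it by turning the collar, or by eye.
- lever_pivot (a point): On the vertical axis about which the sprung lever turns, 100 mm above the bench, 100 mm from the spigot's axis, on the mount's +y side.
- lever_knob (a point): Centre of the top of the lever's upright black knob, 16 mm diameter, 143 mm above the bench, 70 mm from the pivot axis. Its side is free to grasp or push from the flat 14 mm wide arm's top (107 mm above the bench) up to 143 mm.
- lever (a joint): Angle (rad): 0 at rest, wiper parked beside the camera; 1.3 at its stop, wiper over the window. Clockwise from above: the knob goes from the pivot's -x side (mount's frame) round to its +y side. Spring: 1.4 N at the knob at rest, 4 N at the stop. The wiper, 110 mm long, across from the knob, sweeps 100 to 111 mm above the bench; at rest all of the lever is over 80 mm from the spigot's axis.
- seat (a joint): Travel (m) of the sprung steel ring, 48 mm diameter, round the foot of the spigot: 0 free (its top 62 mm above the bench), about 0.008 with the collar on the shoulder. The push it takes grows from 6 N to 9 N fully home; let go, the collar is pushed back up about 8 mm.
- collar: The knurled (finely ribbed) aluminium collar, loose on the bench: 56 mm outer diameter, 34 mm high, 38 mm bore (1.5 mm play all round on the spigot), 0.13 to 0.25 kg; the taller, wider of the two metal rings. Origin: centre of its underside; z up; it stands right way up. It swaps places with the spacer from start to start. Home: underside 54 mm, top 88 mm above the bench.
- collar_top (a point): Centre of the collar's top rim, which hides four keyways open below, 8 mm wide, 30 mm deep, inside the bore along the collar's +x, +y, -x, -y: at most a quarter turn either way finds the pin. Elsewhere the pin stops it with its underside 80 mm above the bench; with a keyway over the pin it can be lowered freely to the sprung seat (62 mm) and then pushed to the shoulder (54 mm).
- spacer: Bystander: low, smooth plain aluminium ring, 52 mm outer diameter, 18 mm high. Origin under its centre.
- lenscap: Bystander: black disc, 48 mm diameter, 10 mm high, lying on the left. Origin under its centre.
- brush: Bystander: a finds brush lying on the bench beyond the camera. Origin on its underside.
- sherd_a: Bystander: pottery sherd about 50 by 40 mm, 8 mm thick, on the robot's right. Origin under its centre.
- sherd_b: Bystander: pottery sherd about 45 by 45 mm, 8 mm thick, far right of the camera. Origin under its centre.
- jar: Bystander: jar 54 mm diameter, 75 mm high, on the right. Origin under its centre.
- scalebar: Bystander: white photo scale bar 100 by 20 by 12 mm, on the left. Origin under its centre.

How it is judged:
By the outcome, as a careful person would: the job done as asked, in the order asked, and still so for the second after the job is handed in, while the arm keeps its last pose, push and grip.
It also fails if it takes over 61 s, if anything falls off the work surface, if the arm or the gripper's body presses on something with over 40 N, if the wrist force passes 120 N, or if a joint passes its speed limit or range.

## Working session

There is one attempt and no reset: what is moved stays moved. The work goes in short steps, Python scripts to look and compute and a tool call to move; the robot and the scene stay as the last step left them, time stands still between calls to the robot, and variables do not carry over. Pictures are saved under pics/ and viewed, at most 10 in all, crops included, and the job is handed in when it is done.

Besides the shell and the picture viewer there is one more tool, called as name(argument=value, ...) on one line, values as JSON. play_rows: Moves the arm, as the interface text tells. Its arguments: {"type":"object","properties":{"increments":{"type":"string"},"grip":{"type":"number"},"force":{"type":"number"}},"required":["increments"]}

```bash
ls; mkdir -p pics; cat > h.py <<'E'
import numpy as np, cv2
from station import env
def ray(cam,xy,st=None):
    c=env.get_calibration(cam); f=210/np.tan(np.radians(c['vfov'])/2)
    u=(xy[0]-c['cx']); v=(xy[1]-c['cy'])
    if cam!='wrist':
        E=np.array(c['extrinsics']);R=E[:3,:3];d=R.T@np.array([u/f,v/f,1]);return -R.T@E[:3,3],d/np.linalg.norm(d)
    r=np.hypot(u,v);th=r/f;d=np.array([np.sin(th)*u/max(r,1e-9),np.sin(th)*v/max(r,1e-9),np.cos(th)])
    T=np.array(c['T_tool_cam']);Rt=np.array(st['tcp_rot']).reshape(3,3)
    return np.array(st['tool_pos'])+Rt@T[:3,3],Rt@T[:3,:3]@d
def atz(o,d,z): return o+d*(z-o[2])/d[2]
def tri(rs):
    A=sum(np.eye(3)-np.outer(d,d) for o,d in rs);b=sum((np.eye(3)-np.outer(d,d))@o for o,d in rs)
    p=np.linalg.solve(A,b);return p,[np.linalg.norm(np.cross(p-o,d)) for o,d in rs]
E
python3 - <<'E'
from h import *
st=env.state();print({k:np.round(v,3).tolist() for k,v in st.items()},env.grip_depth)
for c in ['side','top','wrist']:
    im=env.snapshot(c);cv2.imwrite(f'pics/{c}0.png',im)
    for t in ['shoulder','mount_axis','lever_pivot','lever_knob','collar_top','collar','spacer','mount']:
        r=env.landmark_of(c,t)
        for q in r[:2]:print(c,t,np.round(q['xy'],1),round(q['score'],2))
a=cv2.imread('pics/side0.png');b=cv2.imread('pics/top0.png')
E
```

```text
pics
{'time_s': 0.0, 'joint_pos': [67.55, 13.832, 0.213, 76.5, 0.002, 90.001], 'joint_vel': [-0.074, -0.076, -0.009, 0.025, 0.062, 0.026], 'tau': [0.0, -37.232, 25.241, 0.017, -0.0, 0.0], 'tool_pos': [0.191, 0.461, 0.195], 'tcp_rot': [[-0.924, 0.382, -0.001], [0.382, 0.924, -0.002], [0.0, -0.002, -1.0]], 'contact_force': [-0.676, 0.208, -0.091], 'wrist_torque': [-0.01, -0.005, -0.014], 'finger_force': 0.0, 'finger_gap': 1.0} 0.0187
side shoulder [281.5 234.1] 0.88
side mount_axis [281.7 215.8] 0.74
side mount_axis [280.6 237.2] 0.3
side lever_pivot [264.  197.7] 0.88
side lever_pivot [333.3 310.5] 0.27
side lever_knob [235.5 184.7] 0.88
side collar_top [265.  319.7] 0.72
side collar [267.9 331.2] 0.56
side spacer [334.5 308.6] 0.76
side mount [284.9 257.3] 0.89
side mount [181.3 191. ] 0.6
top shoulder [290.3 214.5] 0.91
top mount_axis [287.8 211.8] 0.61
top mount_axis [417.5 181.2] 0.45
top lever_pivot [250.6 213.8] 0.84
top lever_pivot [275.4 142.4] 0.33
top lever_knob [246.8 237.8] 0.6
top collar_top [363.8 252.6] 0.64
top collar_top [150.3 277.2] 0.41
top collar [366.9 249. ] 0.73
top spacer [359.2 204.1] 0.5
top mount [287.8 212.8] 0.92
wrist lever_knob [260.3 332.7] 0.25
```

```bash
python3 - <<'E'
from h import *
P={'shoulder':((281.5,234.1),(290.3,214.5)),'axis':((281.7,215.8),(287.8,211.8)),'pivot':((264,197.7),(250.6,213.8)),'knob':((235.5,184.7),(246.8,237.8)),'ctop':((265,319.7),(363.8,252.6)),'collar':((267.9,331.2),(366.9,249)),'spacer':((334.5,308.6),(359.2,204.1)),'mount':((284.9,257.3),(287.8,212.8))}
for k,(s,t) in P.items():
    p,r=tri([ray('side',s),ray('top',t)]);print(k,p.round(4),np.round(r,4))
for c in ['side','top']: print(c,ray(c,(280,210)))
a=cv2.imread('pics/side0.png');b=cv2.imread('pics/top0.png')
o=np.vstack([a[150:360,120:440],b[100:310,100:420]]);o=np.hstack([a[150:350,120:420],b[110:310,120:420]])
cv2.imwrite('pics/ab.png',cv2.resize(np.vstack([a[150:360,100:460],b[100:310,100:460]]),None,fx=1.42,fy=1.42,interpolation=2))
E
```

```text
shoulder [ 0.5664 -0.0466  0.0602] [0.002 0.002]
axis [ 0.5697 -0.0386  0.1048] [0.0021 0.0021]
pivot [0.5603 0.0603 0.1005] [0.0007 0.0007]
knob [0.4942 0.0654 0.1462] [0.0023 0.0023]
ctop [ 0.4637 -0.2564  0.0219] [0.0001 0.0001]
collar [ 0.4697 -0.2688  0.0019] [0.0042 0.0042]
spacer [ 0.6085 -0.2504 -0.0018] [0.0049 0.0049]
mount [ 0.5769 -0.0414 -0.0139] [0.0013 0.0013]
side (array([ 0.29910016, -0.85702105,  0.65395224]), array([ 0.2654802,  0.8079331, -0.526084 ]))
top (array([ 0.47357632, -0.01255477,  1.12517353]), array([ 0.0960813 , -0.00471944, -0.9953623 ]))
```

View pics/ab.png

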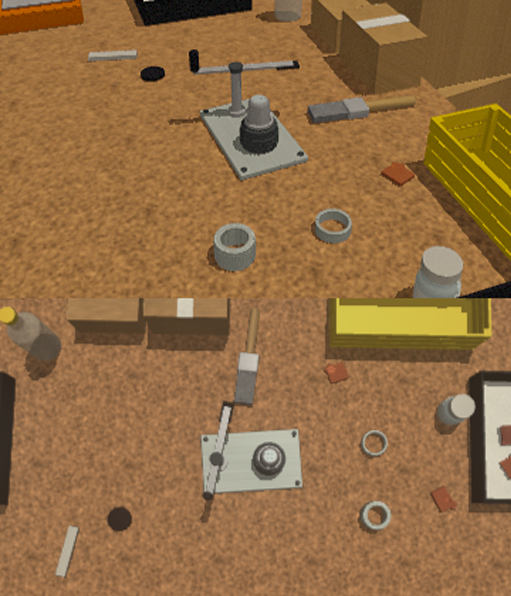

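The image shows the collar at lower right of the mount (taller ring, near side), spacer beyond it. The lever's knob is on the robot's side of its post, and the lever is at rest.

```bash
cat >> h.py <<'E'
def plan(target,yaw=None):
    "print turn units (about tool z, first) then the shift in tool units after it; yaw = world angle of tool x"
    st=env.state();R=np.array(st['tcp_rot']).reshape(3,3);p=np.array(st['tool_pos'])
    y0=np.degrees(np.arctan2(R[1,0],R[0,0]));t=0
    if yaw is not None: t=-((yaw-y0+180)%360-180)
    a=np.radians(y0-t);Rn=np.array([[np.cos(a),np.sin(a),0],[np.sin(a),-np.cos(a),0],[0,0,-1]])
    print('t',round(st['time_s'],2),'pos',p.round(4),'yaw',round(y0,2),'turn',round(t/5,3),'shift',((Rn.T@(np.array(target)-p))/0.03).round(3),'F',np.round(st['contact_force'],1),'gap',round(st['finger_gap'],3),'j',np.round(st['joint_pos'],0))
E
python3 - <<'E'
from h import *
print(np.round(env.get_calibration('wrist')['T_tool_cam'],3),env.get_calibration('wrist')['vfov'])
plan([0.47,0.06,0.26],184)
E
```

```text
[[-0.001 -0.963 -0.271  0.07 ]
 [ 1.    -0.001 -0.001  0.   ]
 [ 0.    -0.271  0.963 -0.179]
 [ 0.     0.     0.     1.   ]] 65.70646984690485
t 1.35 pos [0.1909 0.4621 0.196 ] yaw 157.55 turn -5.29 shift [ -8.345 -14.02   -2.133] F [ 0.   0.5 -0.1] gap 0.999 j [68. 14.  0. 77.  0. 90.]
```

play_rows(increments="0 0 0 -0.9;0 0 0 -0.9;0 0 0 -0.9;0 0 0 -0.9;0 0 0 -0.9;0 0 0 -0.8;-0.6 -1 -0.15 0;-0.6 -1 -0.15 0;-0.6 -1 -0.15 0;-0.6 -1 -0.15 0;-0.6 -1 -0.15 0;-0.6 -1 -0.15 0;-0.6 -1 -0.15 0;-0.6 -1 -0.15 0;-0.6 -1 -0.15 0;-0.6 -1 -0.15 0;-0.6 -1 -0.15 0;-0.6 -1 -0.15 0;-0.6 -1 -0.15 0;0 0 0 0")

```text
time_s: 3.02
tool_pos: [0.4553, 0.0853, 0.2552]
tcp_rot: [[-0.998, -0.064, 0.003], [-0.064, 0.998, -0.002], [-0.003, -0.002, -1.0]]
contact_force: [-0.2, 0.4, -0.5]
finger_gap: 1.003
finger_force: 0.0
```

```bash
cat >> h.py <<'E'
import pickle
def look(names,tag,save=False):
    st=env.state();im=env.snapshot('wrist')
    if save:cv2.imwrite(f'pics/{tag}.png',im)
    try:D=pickle.load(open('obs.pkl','rb'))
    except Exception:D={}
    for n in names:
        for q in env.landmark_of('wrist',n)[:1]:
            r=ray('wrist',q['xy'],st);print(tag,n,np.round(q['xy'],1),round(q['score'],2))
            if q['score']>.4:D.setdefault(n,[]).append(r)
    pickle.dump(D,open('obs.pkl','wb'))
    for n in names:
        if len(D.get(n,[]))>1:
            p,e=tri(D[n]);print(n,p.round(4),np.round(e,4))
    return st
E
python3 - <<'E'
from h import *
look(['shoulder','mount_axis','lever_pivot','lever_knob'],'w1',True)
plan([0.49,0.0,0.22])
E
```

```text
w1 shoulder [179.7 259. ] 0.91
w1 mount_axis [164.9 275.2] 0.84
w1 lever_pivot [248.9 273.5] 0.75
w1 lever_knob [260.  235.3] 0.6
t 3.27 pos [0.4512 0.0904 0.2543] yaw -175.88 turn 0.0 shift [-1.074 -3.097  1.144] F [-0.3 -0.   0.4] gap 1.0 j [11.  8.  2. 84.  0.  7.]
```

View pics/w1.png

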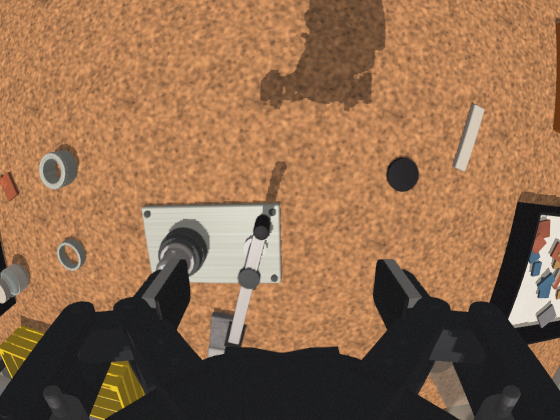

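Wrist view: knob top at about (262,226), pivot at (249,277), spigot at (175,262), collar at upper left (58,170). Second viewpoint next.

play_rows(increments="-0.4 -0.8 0.3 0;-0.4 -0.8 0.3 0;-0.3 -0.8 0.2 0;0 -0.7 0.2 0;0 0 0 0;0 0 0 0;0 0 0 0")

```text
time_s: 3.85
tool_pos: [0.491, 0.0005, 0.2247]
tcp_rot: [[-0.997, -0.072, -0.0], [-0.072, 0.997, 0.001], [-0.0, 0.001, -1.0]]
contact_force: [0.1, -0.0, 0.4]
finger_gap: 1.0
finger_force: 0.0
```

```bash
python3 - <<'E'
from h import *
look(['shoulder','mount_axis','lever_pivot','lever_knob'],'w2',True)
plan([0.494,0.065,0.17])
E
```

```text
w2 shoulder [235.4 246. ] 0.58
w2 mount_axis [231.9 266.8] 0.63
w2 lever_pivot [326.6 266.4] 0.88
w2 lever_knob [357.7 214.9] 0.81
shoulder [ 0.5771 -0.0489  0.0348] [0.0017 0.0017]
mount_axis [ 0.5651 -0.0431  0.112 ] [0.0008 0.0008]
lever_pivot [0.5654 0.0543 0.0922] [0.0025 0.0025]
lever_knob [0.4957 0.0675 0.1396] [0.0001 0.0001]
t 4.1 pos [4.914e-01 1.000e-04 2.250e-01] yaw -175.85 turn 0.0 shift [-0.242  2.15   1.832] F [ 0.3 -0.4 -0.7] gap 1.0 j [ 0. 12.  2. 80.  0. -4.]
```

```bash
python3 - <<'E'
from h import *
from scipy.optimize import least_squares
D=pickle.load(open('obs.pkl','rb'))
P={'shoulder':((281.5,234.1),(290.3,214.5)),'mount_axis':((281.7,215.8),(287.8,211.8)),'lever_pivot':((264,197.7),(250.6,213.8)),'lever_knob':((235.5,184.7),(246.8,237.8))}
for k,(s,t) in P.items(): D[k]+= [ray('side',s),ray('top',t)]
def pts(v):
    x,y,a,b=v;return {'shoulder':[x,y,.054],'mount_axis':[x,y,.1],'lever_pivot':[x-.1*np.sin(a),y+.1*np.cos(a),.1],'lever_knob':[x-.1*np.sin(a)-.07*np.cos(b),y+.1*np.cos(a)-.07*np.sin(b),.143]}
def f(v):
    p=pts(v);return np.concatenate([np.cross(np.array(p[k])-o,d) for k in p for o,d in D[k]])*1000
s=least_squares(f,[.568,-.04,.05,.05],loss='soft_l1',f_scale=2)
print(s.x[:2].round(4),np.degrees(s.x[2:]).round(1),{k:np.round(v,4).tolist() for k,v in pts(s.x).items()})
p=pts(s.x)
for k in p:print(k,[round(np.linalg.norm(np.cross(np.array(p[k])-o,d))*1000,1) for o,d in D[k]])
plan(p['lever_knob'][:2]+[.17],180+np.degrees(s.x[3]))
E
```

```text
[ 0.5693 -0.0443] [ 4.  -9.5] {'shoulder': [0.5693, -0.0443, 0.054], 'mount_axis': [0.5693, -0.0443, 0.1], 'lever_pivot': [0.5623, 0.0555, 0.1], 'lever_knob': [0.4932, 0.0671, 0.143]}
shoulder [np.float64(1.9), np.float64(3.4), np.float64(3.5), np.float64(4.8)]
mount_axis [np.float64(3.4), np.float64(2.3), np.float64(7.3), np.float64(6.2)]
lever_pivot [np.float64(3.4), np.float64(2.9), np.float64(4.7), np.float64(4.8)]
lever_knob [np.float64(1.4), np.float64(1.5), np.float64(2.4), np.float64(3.8)]
t 4.1 pos [4.914e-01 1.000e-04 2.250e-01] yaw -175.85 turn 2.739 shift [0.311 2.211 1.832] F [ 0.3 -0.4 -0.7] gap 1.0 j [ 0. 12.  2. 80.  0. -4.]
```

play_rows(increments="0 0 0 0.9;0 0 0 0.9;0 0 0 0.9;0.1 0.7 0.5 0;0.1 0.7 0.5 0;0.1 0.8 0.5 0;0 0 0.6 0;0 0 0.6 0;0 0 0.6 0;0 0 0.4 0;0 0 0 0;0 0 0 0;0 0 0 0", grip=0.55)

```text
time_s: 5.18
tool_pos: [0.494, 0.0661, 0.1145]
tcp_rot: [[-0.986, 0.164, 0.002], [0.164, 0.986, 0.0], [-0.001, 0.001, -1.0]]
contact_force: [0.8, -0.6, -0.2]
finger_gap: 0.551
finger_force: 0.0
```

```bash
python3 - <<'E'
from h import *
plan([.4932,.0671,.114],170.5)
look(['lever_knob'],'w3',True)
print(tri(pickle.load(open('obs.pkl','rb'))['lever_knob'][-2:]))
E
```

```text
t 5.18 pos [0.494  0.0661 0.1145] yaw 170.57 turn 0.015 shift [0.033 0.029 0.016] F [ 0.8 -0.6 -0.2] gap 0.551 j [ 8. 16. -9. 65.  0. 17.]
w3 lever_knob [282.8 261.5] 0.88
lever_knob [0.4954 0.0673 0.1402] [0.0003 0.0001 0.0004]
(array([0.49518489, 0.06709465, 0.14069127]), [np.float64(0.00017472408903479214), np.float64(0.00017472408903475406)])
```

View pics/w3.png

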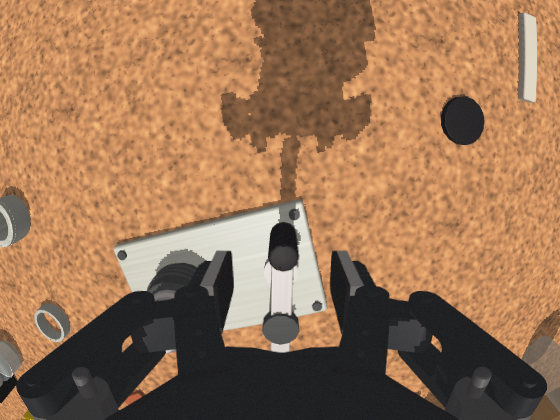

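Knob (284,258) sits between the pads with the lever arm straight along the tool's x; close and swing.

play_rows(increments="0 0 0 0;0 0 0 0;0 0 0 0;0 0 0 0;0 0 0 0;0 0 0 0", grip=0, force=30)

```text
time_s: 5.78
tool_pos: [0.4933, 0.0657, 0.1136]
tcp_rot: [[-0.986, 0.164, 0.0], [0.164, 0.986, 0.0], [-0.0, 0.0, -1.0]]
contact_force: [-0.2, -0.3, 0.4]
finger_gap: 0.001
finger_force: 0.0
```

play_rows(increments="-0.009 0.203 0 1;-0.009 0.203 0 1;-0.009 0.203 0 1;-0.009 0.203 0 1;-0.009 0.203 0 1;-0.009 0.203 0 1;-0.009 0.203 0 1;-0.009 0.203 0 1;-0.009 0.203 0 1;-0.009 0.203 0 1;-0.009 0.203 0 1;-0.009 0.203 0 1;-0.009 0.203 0 1;-0.009 0.203 0 1;0 0 0 0;0 0 0 0")

```text
time_s: 7.12
tool_pos: [0.5494, 0.1229, 0.1132]
tcp_rot: [[-0.185, 0.983, -0.001], [0.983, 0.185, -0.0], [-0.0, -0.001, -1.0]]
contact_force: [0.8, -1.2, -1.0]
finger_gap: -0.001
finger_force: 0.0
```

```bash
python3 - <<'E'
from h import *
st=env.state();p=np.array(st['tool_pos'])-[.5623,.0555,0];print(np.hypot(*p[:2]),np.degrees(np.arctan2(p[1],p[0])))
plan([.5623,.0555,.114],94)
look(['lever_knob','mount_axis'],'w4',True)
E
```

```text
0.06865234029930983 100.80974048924126
t 7.12 pos [0.5494 0.1229 0.1132] yaw 100.68 turn 1.336 shift [-2.272  0.271 -0.025] F [ 0.8 -1.2 -1. ] gap -0.001 j [13. 24.  2. 68.  0. 92.]
lever_knob [0.4954 0.0673 0.1402] [0.0003 0.0001 0.0004]
mount_axis [ 0.5651 -0.0431  0.112 ] [0.0008 0.0008]
```

View pics/w4.png

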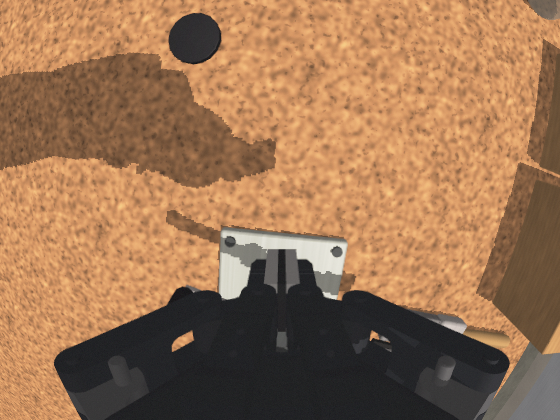

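```bash
cat >> h.py <<'E'
def projw(p,st):
    c=env.get_calibration('wrist');f=210/np.tan(np.radians(c['vfov'])/2);T=np.array(c['T_tool_cam'])
    q=np.array(st['tcp_rot']).reshape(3,3).T@(np.array(p)-st['tool_pos']);q=np.linalg.inv(T)@np.r_[q,1]
    th=np.arctan2(np.hypot(q[0],q[1]),q[2]);n=np.hypot(q[0],q[1]);return c['cx']+f*th*q[0]/n,c['cy']+f*th*q[1]/n
E
python3 - <<'E'
from h import *
st=env.state();p=np.array(st['tool_pos'])
c=env.get_calibration('wrist');print(c)
for dz in (0,.0187,.03):print(dz,projw(p+[0,0,dz],st))
D=pickle.load(open('obs.pkl','rb'))['lever_knob']
for o,d in D:print(atz(o,d,.143),o)
print(env.trace('wrist','lever_knob')[:1])
for cam in('side','top'):
  cv2.imwrite(f'pics/{cam}1.png',env.snapshot(cam))
  for n in('lever_knob','lever_pivot'):print(cam,n,[(np.round(q['xy'],1),round(q['score'],2)) for q in env.landmark_of(cam,n)])
a=cv2.imread('pics/side1.png');b=cv2.imread('pics/top1.png')
cv2.imwrite('pics/ab1.png',np.hstack([cv2.resize(a[110:260,180:330],None,fx=2.6,fy=2.6),cv2.resize(b[150:300,180:330],None,fx=2.6,fy=2.6)]))
E
```

```text
{'vfov': 65.70646984690485, 'cx': 281.30302060292917, 'cy': 209.608775371963, 'T_tool_cam': array([[-1.35365064e-03, -9.62494145e-01, -2.71299075e-01,
         6.95043145e-02],
       [ 9.99998970e-01, -1.17359710e-03, -8.25911080e-04,
        -7.42239418e-04],
       [ 4.76538771e-04, -2.71299913e-01,  9.62494743e-01,
        -1.78502284e-01],
       [ 0.00000000e+00,  0.00000000e+00,  0.00000000e+00,
         1.00000000e+00]])}
0 (np.float64(282.86962228981486), np.float64(241.01092993141557))
0.0187 (np.float64(282.9887691198947), np.float64(253.67578569599652))
0.03 (np.float64(283.0720968272646), np.float64(262.6156935373144))
[0.49453121 0.06769121 0.143     ] [0.38523538 0.08179204 0.43343549]
[0.49469864 0.06656127 0.143     ] [ 0.42160122 -0.0039629   0.40322692]
[0.49395049 0.0671883  0.143     ] [0.42505739 0.07789946 0.29288604]
[{'xy': [266.9, 256.8], 'score': 0.68, 'region': array([[False, False, False, ..., False, False, False],
       [False, False, False, ..., False, False, False],
       [False, False, False, ..., False, False, False],
       ...,
       [False, False, False, ..., False, False, False],
       [False, False, False, ..., False, False, False],
       [False, False, False, ..., False, False, False]], shape=(420, 560))}]
side lever_knob [(array([234.8, 184.6]), 0.97)]
side lever_pivot [(array([264.4, 197.8]), 0.92)]
top lever_knob [(array([245.3, 237.8]), 0.78)]
top lever_pivot [(array([252.3, 212.2]), 0.87), (array([153. , 276.9]), 0.34)]
```

View pics/ab1.png

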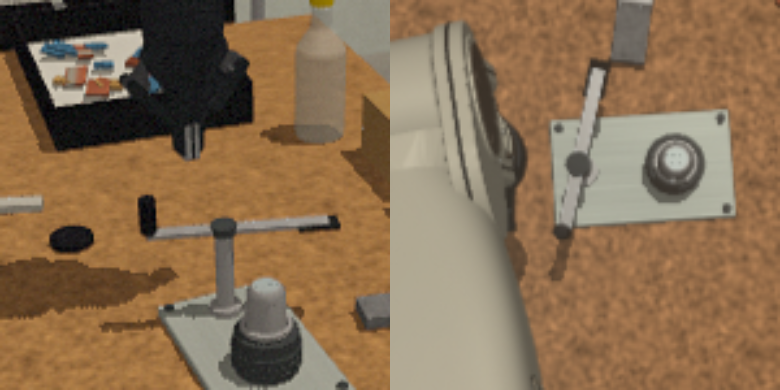

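```bash
python3 - <<'E'
from h import *
def proj(cam,p):
    c=env.get_calibration(cam);f=210/np.tan(np.radians(c['vfov'])/2);E=np.array(c['extrinsics']);q=E[:3,:3]@p+E[:3,3];return f*q[0]/q[2]+c['cx'],f*q[1]/q[2]+c['cy']
st=env.state();p=np.array(st['tool_pos'])
for c in('side','top'):print(c,proj(c,p),'knob',proj(c,np.array([.4942,.0671,.143])),proj(c,np.array([.5693,-.0443,.054])))
print(tri([ray('side',(253,170)),ray('top',(228,213))]))
print(st['joint_pos'])
E
```

```text
side (np.float64(252.98195495687352), np.float64(182.29061500496346)) knob (np.float64(236.39309674534965), np.float64(185.50391638743693)) (np.float64(281.55337378189273), np.float64(235.59824170183265))
top (np.float64(226.05675557523367), np.float64(217.35387894298032)) knob (np.float64(246.00722602935448), np.float64(238.72105730943068)) (np.float64(289.5904020117708), np.float64(212.9348895767718))
(array([0.55322271, 0.11413836, 0.15251798]), [np.float64(0.004419827732103726), np.float64(0.00441982773210385)])
[1.26116915e+01 2.35470909e+01 1.55596092e+00 6.80063378e+01
 7.82709113e-04 9.20464332e+01]
```

```bash
python3 - <<'E'
from h import *
a=cv2.imread('pics/w4.png')[215:315,215:350];b=cv2.imread('pics/side1.png')[120:220,210:310]
o=np.hstack([cv2.resize(a,None,fx=3.4,fy=3.4),cv2.resize(b,None,fx=3.4,fy=3.4)]);cv2.imwrite('pics/z.png',o)
st=env.state();p=np.array(st['tool_pos']);R=np.array(st['tcp_rot']).reshape(3,3)
for h in(0,.02,.03,.04,.05):print(h,projw(p+R@[.011,0,-h],st),projw(p+R@[-.011,0,-h],st))
E
```

```text
0 (np.float64(282.8734556454951), np.float64(223.25500600327248)) (np.float64(282.864309807446), np.float64(258.039493398037))
0.02 (np.float64(283.0319750342438), np.float64(235.2464054660916)) (np.float64(283.0097894856136), np.float64(273.0851971078317))
0.03 (np.float64(283.12465171674785), np.float64(242.30164764998534)) (np.float64(283.09337413107863), np.float64(281.80380975272953))
0.04 (np.float64(283.228275143507), np.float64(250.229990247989)) (np.float64(283.1855118308679), np.float64(291.47920466051755))
0.05 (np.float64(283.3447514910031), np.float64(259.1927535991028)) (np.float64(283.28738249803064), np.float64(302.2577151102564))
```

View pics/z.png

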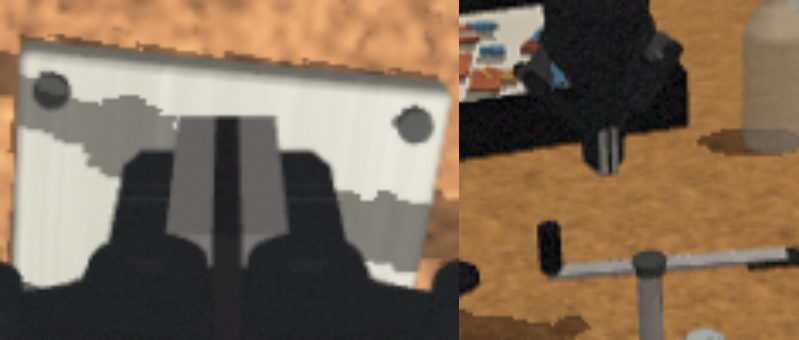

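```bash
python3 - <<'E'
from h import *
from scipy.optimize import fsolve
def proj(cam,p):
    c=env.get_calibration(cam);f=210/np.tan(np.radians(c['vfov'])/2);E=np.array(c['extrinsics']);q=E[:3,:3]@p+E[:3,3];return f*q[0]/q[2]+c['cx'],f*q[1]/q[2]+c['cy']
st=env.state();p=np.array(st['tool_pos']);R=np.array(st['tcp_rot']).reshape(3,3)
# side camera sees the tool -x edge of the tips lowest
g=lambda v:[projw(p+R@[v[0]+.011,0,-v[1]],st)[1]-249.4, proj('side',p+R@[v[0]-.011,0,-v[1]])[1]-170.6]
print(fsolve(g,[0,.03]),[proj('side',p+R@[0,0,-h]) for h in(0,.03,.035)])
plan([.4938,.067,.2])
plan([.4938,.067,.2],170.5)
E
```

```text
[-0.0003461   0.03818252] [(np.float64(252.98195495687352), np.float64(182.29061500496346)), (np.float64(252.498288359758), np.float64(171.75382110599486)), (np.float64(252.41636430485406), np.float64(169.96908573861828))]
t 7.62 pos [0.5494 0.1229 0.1136] yaw 100.57 turn 0.0 shift [-1.493 -2.165 -2.881] F [-0.2  0.7  0.9] gap -0.001 j [13. 24.  2. 68.  0. 92.]
t 7.62 pos [0.5494 0.1229 0.1136] yaw 100.57 turn -13.987 shift [ 1.521 -2.145 -2.881] F [-0.2  0.7  0.9] gap -0.001 j [13. 24.  2. 68.  0. 92.]
```

play_rows(increments="-0.009 -0.203 -0.2 -1;-0.009 -0.203 -0.2 -1;-0.009 -0.203 0 -1;-0.009 -0.203 0 -1;-0.009 -0.203 0 -1;-0.009 -0.203 0 -1;-0.009 -0.203 0 -1;-0.009 -0.203 0 -1;-0.009 -0.203 0 -1;-0.009 -0.203 0 -1;-0.009 -0.203 0 -1;-0.009 -0.203 0 -1;-0.009 -0.203 0 -1;-0.009 -0.203 0 -1;0 0.04 0.4 0;0 0 0 0;0 0 0 0;0 0 0 0", grip=0.55)

```text
time_s: 9.12
tool_pos: [0.4936, 0.067, 0.1138]
tcp_rot: [[-0.986, 0.164, -0.0], [0.164, 0.986, 0.0], [0.0, 0.0, -1.0]]
contact_force: [0.7, -0.4, -0.1]
finger_gap: 0.546
finger_force: 0.0
```

play_rows(increments="0 0 0.2 0;0 0 0.2 0;0 0 0.2 0;0 0 0.2 0;0 0 0.2 0;0 0 0.2 0;0 0 0 0;0 0 0 0")

```text
time_s: 9.78
tool_pos: [0.4932, 0.0668, 0.0769]
tcp_rot: [[-0.986, 0.164, -0.001], [0.164, 0.986, -0.0], [0.001, -0.0, -1.0]]
contact_force: [0.5, -0.6, 0.7]
finger_gap: 0.554
finger_force: 0.0
```

```bash
python3 - <<'E'
from h import *
plan([.494,.067,.076],170.5)
cv2.imwrite('pics/w5.png',env.snapshot('wrist'));cv2.imwrite('pics/s5.png',env.snapshot('side'))
a=cv2.imread('pics/w5.png')[200:350,180:380];b=cv2.imread('pics/s5.png')[120:220,180:300]
cv2.imwrite('pics/z5.png',np.hstack([cv2.resize(a,(460,345)),cv2.resize(b,(330,345))]))
E
```

```text
t 9.78 pos [0.4932 0.0668 0.0769] yaw 170.55 turn 0.01 shift [-0.027  0.011  0.031] F [ 0.5 -0.6  0.7] gap 0.554 j [  8.  19. -12.  60.   0.  17.]
```

View pics/z5.png

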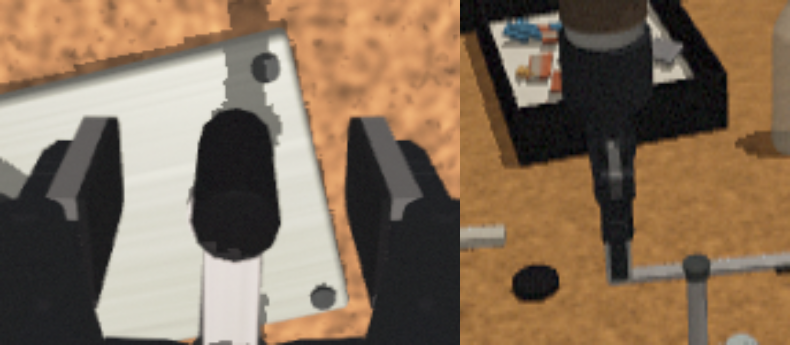

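Now the knob is truly between the pads in both views; the real tips are about 38 mm short of the reported TCP, which I'll allow for. Close.

play_rows(increments="0 0 0 0;0 0 0 0;0 0 0 0;0 0 0 0;0 0 0 0;0 0 0 0", grip=0, force=30)

```text
time_s: 10.38
tool_pos: [0.494, 0.067, 0.0779]
tcp_rot: [[-0.986, 0.164, 0.001], [0.164, 0.986, 0.0], [-0.001, 0.0, -1.0]]
contact_force: [-0.1, 0.1, 2.5]
finger_gap: 0.176
finger_force: 29.2
```

play_rows(increments="-0.009 0.203 0 1;-0.009 0.203 0 1;-0.009 0.203 0 1;-0.009 0.203 0 1;-0.009 0.203 0 1;-0.009 0.203 0 1;-0.009 0.203 0 1;-0.009 0.203 0 1;-0.009 0.203 0 1;-0.009 0.203 0 1;-0.009 0.203 0 1;-0.009 0.203 0 1;-0.009 0.203 0 1;-0.009 0.203 0 1;0 0 0 0;0 0 0 0")

```text
time_s: 11.72
tool_pos: [0.55, 0.1221, 0.0779]
tcp_rot: [[-0.182, 0.983, 0.0], [0.983, 0.182, -0.004], [-0.004, -0.0, -1.0]]
contact_force: [-1.7, -4.6, 4.8]
finger_gap: 0.173
finger_force: 29.5
```

play_rows(increments="0 0.1 0 0.5;0 0.1 0 0.5;0 0 0 0;0 0 0 0")

```text
time_s: 12.05
tool_pos: [0.5557, 0.1229, 0.0779]
tcp_rot: [[-0.096, 0.995, 0.0], [0.995, 0.096, -0.004], [-0.004, -0.0, -1.0]]
contact_force: [-0.6, -5.8, 4.8]
finger_gap: 0.176
finger_force: 29.5
```

play_rows(increments="-0.05 0.07 0 0.3;-0.05 0.07 0 0.3;0 0 0 0;0 0 0 0")

```text
time_s: 12.38
tool_pos: [0.5563, 0.1228, 0.0778]
tcp_rot: [[-0.045, 0.999, -0.007], [0.999, 0.045, 0.001], [0.001, -0.007, -1.0]]
contact_force: [-10.9, 1.5, 10.4]
finger_gap: 0.181
finger_force: 30.4
```

```bash
python3 - <<'E'
from h import *
print(env.state()['wrist_torque'],env.state()['contact_force'])
for c in('side','top'):cv2.imwrite(f'pics/{c}6.png',env.snapshot(c))
a=cv2.imread('pics/side6.png')[130:260,220:350];b=cv2.imread('pics/top6.png')[150:280,210:340]
cv2.imwrite('pics/z6.png',np.hstack([cv2.resize(a,(390,390)),cv2.resize(b,(390,390))]))
plan([.5623,.0555,.08])
E
```

```text
[0.05625176 2.02107788 0.18331217] [-10.85887996   1.48344498  10.40855586]
t 12.48 pos [0.5563 0.1228 0.0778] yaw 92.59 turn 0.0 shift [-2.249  0.099 -0.075] F [-9.7  0.7  9.6] gap 0.176 j [ 12.  26.   0.  64.   0. 100.]
```

View pics/z6.png

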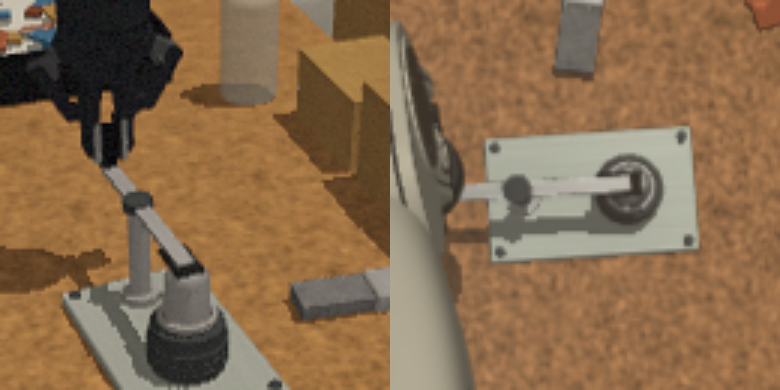

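The wiper lies over the window and the force shows the stop is reached. Carry it back.

play_rows(increments="0.05 -0.07 0 -0.3;0.05 -0.07 0 -0.3;0 -0.1 0 -0.5;0 -0.1 0 -0.5;-0.009 -0.203 0 -1;-0.009 -0.203 0 -1;-0.009 -0.203 0 -1;-0.009 -0.203 0 -1;-0.009 -0.203 0 -1;-0.009 -0.203 0 -1;-0.009 -0.203 0 -1;-0.009 -0.203 0 -1;-0.009 -0.203 0 -1;-0.009 -0.203 0 -1;-0.009 -0.203 0 -1;-0.009 -0.203 0 -1;-0.009 -0.203 0 -1;-0.009 -0.203 0 -1;0 0 0 0;0 0 0 0")

```text
time_s: 14.15
tool_pos: [0.4944, 0.0668, 0.0778]
tcp_rot: [[-0.986, 0.167, 0.001], [0.167, 0.986, -0.001], [-0.001, -0.0, -1.0]]
contact_force: [-0.6, -1.2, 2.3]
finger_gap: 0.174
finger_force: 29.8
```

play_rows(increments="0 0 0 0;0 0 0 0;0 0 0 0;0 0 0 0;0 0 0 0;0 0 -0.7 0;0 0 -0.9 0;0 0 -0.9 0;0 0 -0.9 0;0 0 0 0", grip=0.6)

```text
time_s: 14.98
tool_pos: [0.4972, 0.0678, 0.1851]
tcp_rot: [[-0.986, 0.164, 0.01], [0.164, 0.986, 0.001], [-0.01, 0.003, -1.0]]
contact_force: [0.4, 0.7, 0.1]
finger_gap: 0.599
finger_force: 0.0
```

```bash
python3 - <<'E'
from h import *
for c in('side','top'):
  env.snapshot(c);print(c,[(np.round(q['xy'],1),round(q['score'],2)) for q in env.landmark_of(c,'lever_knob')])
plan([.42,-.20,.20],180)
E
```

```text
side [(array([238.3, 182.8]), 0.93), (array([267.9, 327.6]), 0.18)]
top []
t 15.18 pos [0.493  0.0671 0.1785] yaw 170.55 turn -1.89 shift [ 2.432 -8.905 -0.715] F [-0.6 -0.2  0.1] gap 0.598 j [ 8. 14. -2. 74. -0. 17.]
```

play_rows(increments="0 0 -0.3 -0.95;0 0 -0.3 -0.95;0.27 -0.98 0 0;0.27 -0.98 0 0;0.27 -0.98 0 0;0.27 -0.98 0 0;0.27 -0.98 0 0;0.27 -0.98 0 0;0.27 -0.98 0 0;0.27 -0.98 0 0;0.27 -0.98 0 0;0 0 0 0;0 0 0 0;0 0 0 0;0 0 0 0", grip=1)

```text
time_s: 16.43
tool_pos: [0.4209, -0.1964, 0.1968]
tcp_rot: [[-1.0, -0.002, -0.001], [-0.002, 1.0, 0.001], [0.001, 0.001, -1.0]]
contact_force: [0.2, 0.3, 0.3]
finger_gap: 0.997
finger_force: 0.0
```

```bash
python3 - <<'E'
from h import *
look(['collar_top','collar','spacer','shoulder','mount_axis','lever_knob'],'w7',True)
env.snapshot('side');print([(np.round(q['xy'],1),round(q['score'],2)) for q in env.landmark_of('side','lever_knob')])
env.snapshot('wrist');st=env.state()
for n in('collar','collar_top'):
  for q in env.trace('wrist',n)[:1]:
    ys,xs=np.nonzero(q['region']);print(n,q['score'],q['xy'],xs.min(),xs.max(),ys.min(),ys.max(),len(xs))
plan([.44,-.257,.17],180)
E
```

```text
w7 collar_top [224.6 224.7] 0.92
w7 collar [231.3 209.1] 0.77
w7 spacer [235.4 315.6] 0.65
w7 lever_knob [534.8 280.1] 0.89
shoulder [ 0.5771 -0.0489  0.0348] [0.0017 0.0017]
mount_axis [ 0.5651 -0.0431  0.112 ] [0.0008 0.0008]
lever_knob [0.4936 0.0673 0.1441] [0.0007 0.0013 0.0001 0.0014]
[(array([239.4, 185.1]), 0.79)]
collar 0.64 [225.8, 226.1] 201 252 192 244 1578
collar_top 0.88 [220.5, 231.3] 201 252 191 244 1618
t 17.03 pos [ 0.4211 -0.1974  0.1976] yaw -179.94 turn 0.012 shift [-0.629 -1.985  0.919] F [-0.4  0.3 -0.9] gap 1.001 j [-25.  10.  -5.  76.  -0. -25.]
```

play_rows(increments="-0.4 -0.7 0.3 0;-0.4 -0.7 0.3 0;-0.3 -0.6 0.3 0;0 0 0 0;0 0 0 0;0 0 0 0;0 0 0 0")

```text
time_s: 17.62
tool_pos: [0.4539, -0.257, 0.171]
tcp_rot: [[-1.0, -0.001, 0.0], [-0.001, 1.0, 0.0], [-0.0, 0.0, -1.0]]
contact_force: [-0.1, -0.6, 0.6]
finger_gap: 0.999
finger_force: 0.0
```

```bash
python3 - <<'E'
from h import *
look(['collar_top','collar','mount_axis','shoulder'],'w8',True)
D=pickle.load(open('obs.pkl','rb'))
print([atz(o,d,.034).round(4) for o,d in D['collar_top']],[atz(o,d,0).round(4) for o,d in D['collar']])
a=cv2.imread('pics/w8.png');cv2.imwrite('pics/w8b.png',a[100:400,100:460])
plan([.465,-.257,.08],180)
E
```

```text
w8 collar_top [278.7 201.3] 0.69
w8 collar [277.2 189.5] 0.74
w8 mount_axis [481.3 313.2] 0.78
w8 shoulder [463.4 291.6] 0.78
collar_top [ 0.4645 -0.2591  0.0341] [0. 0.]
collar [ 0.467  -0.2618 -0.0372] [0.0008 0.0008]
mount_axis [ 0.5686 -0.0451  0.1038] [0.0012 0.0017 0.0014]
shoulder [ 0.5671 -0.0439  0.0562] [0.0026 0.0029 0.0008]
[array([ 0.4646, -0.2591,  0.034 ]), array([ 0.4645, -0.2591,  0.034 ])] [array([ 0.4559, -0.2561,  0.    ]), array([ 0.4597, -0.261 ,  0.    ])]
t 17.87 pos [ 0.4542 -0.2571  0.1711] yaw -179.92 turn 0.017 shift [-0.36   0.005  3.035] F [0.1 0.3 0. ] gap 1.004 j [-30.  17.   1.  74.   0. -30.]
```

View pics/w8b.png

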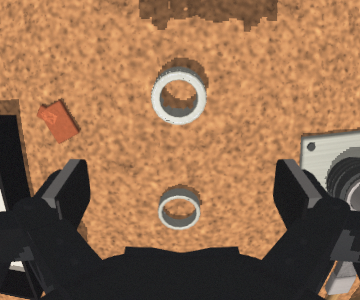

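The collar's top ring is centred about (279,198) full-image pixels, spacer at (279,308). The landmark was slightly low, so I fit the ring itself.

```bash
python3 - <<'E'
from h import *
im=cv2.imread('pics/w8.png');st=env.state()
roi=im[150:250,230:330];hsv=cv2.cvtColor(roi,cv2.COLOR_BGR2HSV)
for v in(165,180,195):
    m=((hsv[...,1]<40)&(hsv[...,2]>v)).astype(np.uint8)
    m=cv2.morphologyEx(m,cv2.MORPH_OPEN,np.ones((2,2),np.uint8))
    cs,h=cv2.findContours(m,cv2.RETR_CCOMP,cv2.CHAIN_APPROX_NONE)
    for c in cs:
        if len(c)>60:
            e=cv2.fitEllipse(c);x,y=e[0][0]+230,e[0][1]+150
            print(v,len(c),np.round((x,y),1),np.round(e[1],1),atz(*ray('wrist',(x,y),st),.034).round(4))
print(projw([.4645,-.2591,.034],st),projw([.4645,-.2591+.028,.034],st),projw([.4645,-.2591,0],st))
E
```

```text
165 156 [279.4 198.6] [51.4 53.8] [ 0.462  -0.2586  0.034 ]
165 110 [279.4 199. ] [38.5 39.4] [ 0.4625 -0.2586  0.034 ]
180 156 [279.3 198.7] [51.  53.7] [ 0.4621 -0.2587  0.034 ]
180 112 [279.3 199. ] [38.9 39.8] [ 0.4625 -0.2587  0.034 ]
195 157 [279.2 198.8] [50.8 53. ] [ 0.4623 -0.2588  0.034 ]
195 115 [279.3 199. ] [39.2 40. ] [ 0.4625 -0.2587  0.034 ]
(np.float64(278.92405505749406), np.float64(200.96091958504584)) (np.float64(306.848383176729), np.float64(200.9849963840501)) (np.float64(279.15855982790015), np.float64(193.3760423887223))
```

play_rows(increments="-0.13 -0.03 0.6 0;-0.14 -0.02 0.6 0;0 0 0.8 0;0 0 0.8 0;0 0 0.8 0;0 0 0.8 0;0 0 0.7 0;0 0 0.5 0;0 0 0.4 0;0 0 0.3 0;0 0 0 0;0 0 0 0;0 0 0 0")

```text
time_s: 18.95
tool_pos: [0.463, -0.2593, -0.0176]
tcp_rot: [[-1.0, -0.001, 0.001], [-0.001, 1.0, -0.001], [-0.001, -0.001, -1.0]]
contact_force: [0.8, 0.2, -0.0]
finger_gap: 1.005
finger_force: 0.0
```

```bash
python3 - <<'E'
from h import *
plan([.4623,-.2587,-.034],180)
im=env.snapshot('wrist');cv2.imwrite('pics/w9.png',im);st=env.state()
print('collar top proj',projw([.4623,-.2587,.034],st),projw([.4623,-.2587,.0],st), [(np.round(q['xy'],1),q['score']) for q in env.landmark_of('wrist','collar_top')])
for t in (.0,.01,.02,.03): print(t,'tip front edge',projw(np.array(st['tool_pos'])+np.array([-.011,.0425,.038+t]),st))
roi=im[120:330,180:380];hsv=cv2.cvtColor(roi,cv2.COLOR_BGR2HSV)
m=((hsv[...,1]<40)&(hsv[...,2]>185)).astype(np.uint8)
cs,h=cv2.findContours(m,cv2.RETR_CCOMP,cv2.CHAIN_APPROX_NONE)
for c in cs:
    if len(c)>100:
        e=cv2.fitEllipse(c);x,y=e[0][0]+180,e[0][1]+120
        print(len(c),np.round((x,y),1),np.round(e[1],1),atz(*ray('wrist',(x,y),st),.034).round(4))
E
```

```text
t 18.95 pos [ 0.463  -0.2593 -0.0176] yaw -179.94 turn 0.011 shift [0.024 0.021 0.548] F [ 0.8  0.2 -0. ] gap 1.005 j [-29.  28. -14.  48.  -0. -29.]
collar top proj (np.float64(281.7915363092474), np.float64(281.7647228103467)) (np.float64(281.7757181790945), np.float64(251.56626660287247)) [(array([281.5, 283. ]), 0.68)]
0.0 tip front edge (np.float64(368.988913689175), np.float64(248.15512718642606))
0.01 tip front edge (np.float64(374.4035941549264), np.float64(256.5998289225962))
0.02 tip front edge (np.float64(380.45910446266976), np.float64(266.11862380743855))
0.03 tip front edge (np.float64(387.2581946968424), np.float64(276.90270902839904))
310 [280.5 289.6] [ 72.9 108.3] [ 0.4663 -0.2593  0.034 ]
```

play_rows(increments="0 0 0.3 0;0 0 0.22 0;0 0 0 0;0 0 0 0")

```text
time_s: 19.38
tool_pos: [0.4614, -0.2585, -0.0349]
tcp_rot: [[-1.0, -0.001, -0.002], [-0.001, 1.0, 0.001], [0.002, 0.001, -1.0]]
contact_force: [0.7, 0.0, -0.7]
finger_gap: 1.005
finger_force: 0.0
```

play_rows(increments="0 0 0 0;0 0 0 0;0 0 0 0;0 0 0 0;0 0 0 0;0 0 0 0", grip=0, force=60)

```text
time_s: 19.88
tool_pos: [0.4628, -0.2593, -0.0334]
tcp_rot: [[-1.0, -0.001, 0.001], [-0.001, 1.0, -0.001], [-0.001, -0.001, -1.0]]
contact_force: [0.1, 0.5, 4.8]
finger_gap: 0.631
finger_force: 63.7
```

play_rows(increments="0 0 -0.5 0;0 0 -0.9 0;0 0 -0.9 0;0 0 -0.9 0;0 0 -0.7 0;0 0 0 1;0 0 0 1;0 0 0 1;0 0 0 1;0 0 0 1;0 0 0 1;0 0 0 1;0 0 0 1;0 0 0 1;0 0 0 1;0 0 0 1;0 0 0 1;0 0 0 1;0 0 0 1;0 0 0 1")

```text
time_s: 21.55
tool_pos: [0.4615, -0.2586, 0.082]
tcp_rot: [[-0.255, 0.967, -0.002], [0.967, 0.255, 0.001], [0.001, -0.001, -1.0]]
contact_force: [-0.1, 0.0, -2.3]
finger_gap: 0.631
finger_force: 63.7
```

```bash
python3 - <<'E'
from h import *
plan([.568,-.15,.088],90)
E
```

```text
t 21.55 pos [ 0.4615 -0.2586  0.082 ] yaw 104.8 turn 2.96 shift [ 3.619  3.55  -0.199] F [-0.1  0.  -2.3] gap 0.631 j [-29.  22.  -7.  62.  -0.  46.]
```

Held (2.3 N weight). Move to a viewing spot beside the spigot.

play_rows(increments="0 0 -0.2 1;0 0 0 1;0 0 0 0.96;0.9 0.89 0 0;0.9 0.89 0 0;0.9 0.89 0 0;0.92 0.88 0 0;0 0 0 0;0 0 0 0;0 0 0 0;0 0 0 0")

```text
time_s: 22.47
tool_pos: [0.5669, -0.1505, 0.0883]
tcp_rot: [[-0.003, 1.0, -0.002], [1.0, 0.003, 0.0], [0.0, -0.002, -1.0]]
contact_force: [-0.3, -0.3, -1.8]
finger_gap: 0.636
finger_force: 63.9
```

```bash
python3 - <<'E'
from h import *
look(['mount_axis','shoulder'],'w10',True);st=env.state()
D=pickle.load(open('obs.pkl','rb'))
print(atz(*D['mount_axis'][-1],.1),atz(*D['shoulder'][-1],.054))
im=cv2.imread('pics/w10.png')
for n in('mount_axis','shoulder','collar','lever_knob'):
  for q in env.trace('wrist',n)[:1]:
    ys,xs=np.nonzero(q['region']);print(n,round(q['score'],2),q['xy'],xs.min(),xs.max(),ys.min(),ys.max(),len(xs))
print('lever knob',[(np.round(q['xy'],1),q['score']) for q in env.landmark_of('wrist','lever_knob')],projw([.494,.067,.143],st))
print('axis proj',projw([.5687,-.0444,.1],st),projw([.5687,-.0444,.08],st))
cv2.imwrite('pics/last.png',cv2.resize(im[60:340,150:410],None,fx=2.1,fy=2.1,interpolation=2))
plan([.5687,-.0444,.088],90)
E
```

```text
w10 shoulder [282.2 301.7] 0.73
mount_axis [ 0.5686 -0.0451  0.1038] [0.0012 0.0017 0.0014]
shoulder [ 0.5438 -0.0712  0.1318] [0.0518 0.0342 0.0262 0.083 ]
[ 0.5696447  -0.04257162  0.1       ] [ 0.56661964 -0.21393223  0.054     ]
mount_axis 0.56 [281.3, 92.4] 205 366 0 162 20225
shoulder 0.95 [281.4, 89.3] 206 366 0 162 20033
collar 0.87 [280.9, 294.4] 213 349 211 351 12573
lever knob [] (np.float64(136.77138780115925), np.float64(-144.6996867643592))
axis proj (np.float64(286.1809414201682), np.float64(49.136897024914646)) (np.float64(285.69813998201346), np.float64(56.52061943856259))
t 22.87 pos [ 0.5681 -0.1504  0.0891] yaw 90.2 turn 0.04 shift [3.533 0.021 0.036] F [-0.1  0.9 -2. ] gap 0.631 j [-15.  27.   4.  66.  -0.  75.]
```

View pics/last.png

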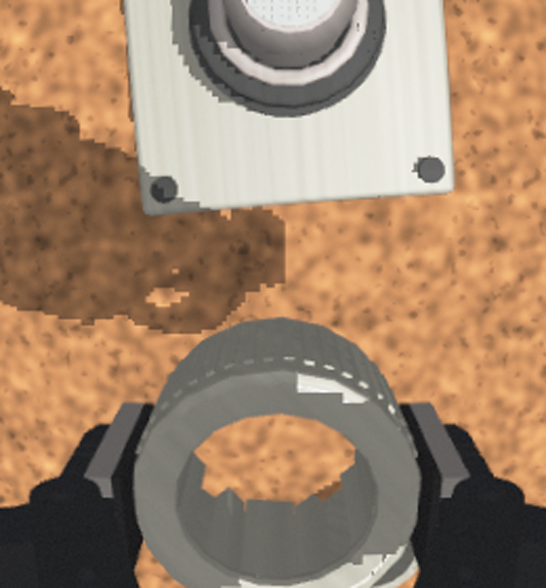

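The picture shows the spigot at top centre (axis about column 286, row 50 in the full frame), and the collar level in the pads with keyway notches at the bore's foot. I refine the axis by fitting the pale seat ring against the dark shoulder.

```bash
cat > ax.py <<'E'
from h import *
im=cv2.cvtColor(cv2.imread('pics/w10.png'),cv2.COLOR_BGR2GRAY).astype(float)
st=env.state();a=np.linspace(0,2*np.pi,72,endpoint=False)
def samp(x,y,r,z):
    P=np.array([projw([x+r*np.cos(t),y+r*np.sin(t),z],st) for t in a])
    ok=(P[:,0]>1)&(P[:,1]>1)&(P[:,1]<417)
    v=cv2.remap(im.astype(np.float32),P[:,0].astype(np.float32),P[:,1].astype(np.float32),1)[:,0];v[~ok]=np.nan;return v
def best(r,z,s,dr=.0015):
    B=(-1e9,)
    for x in np.arange(.561,.576,.0005):
        for y in np.arange(-.052,-.036,.0005):
            d=np.clip(s*(samp(x,y,r-dr,z)-samp(x,y,r+dr,z)),0,60);q=np.nansum(d)
            if q>B[0]:B=(q,x,y)
    return B
print('seat',best(.024,.062,1));print('shoulder',best(.0325,.05,-1));
print(np.array(projw([.5687,-.0444-.024,.062],st)),np.array(projw([.5687,-.0444-.030,.054],st)))
E
python3 ax.py
```

```text
Traceback (most recent call last):
  File "ax.py", line 15, in <module>
    print('seat',best(.024,.062,1));print('shoulder',best(.0325,.05,-1));
                 ~~~~^^^^^^^^^^^^^
  File "ax.py", line 12, in best
    d=np.clip(s*(samp(x,y,r-dr,z)-samp(x,y,r+dr,z)),0,60);q=np.nansum(d)
                                  ~~~~^^^^^^^^^^^^
  File "ax.py", line 5, in samp
    P=np.array([projw([x+r*np.cos(t),y+r*np.sin(t),z],st) for t in a])
                ~~~~~^^^^^^^^^^^^^^^^^^^^^^^^^^^^^^^^^^^^
  File "h.py", line 38, in projw
    c=env.get_calibration('wrist');f=210/np.tan(np.radians(c['vfov'])/2);T=np.array(c['T_tool_cam'])
ValueError: time passes only in moves, steps and waits
```

```bash
python3 - <<'E'
s=open('ax.py').read()
s=s.replace("from h import *\n","from h import *\nC=env.get_calibration('wrist');env_c=C\nT_=np.linalg.inv(np.array(C['T_tool_cam']));F_=210/np.tan(np.radians(C['vfov'])/2)\n",1)
i=s.index('def samp');j=s.index('    ok=')
s=s[:i]+'''R_=np.array(st['tcp_rot']).reshape(3,3);p_=np.array(st['tool_pos'])
def pj(P):
    q=(np.atleast_2d(P)-p_)@R_;q=q@T_[:3,:3].T+T_[:3,3];n=np.hypot(q[:,0],q[:,1]);k=F_*np.arctan2(n,q[:,2])/n
    return np.c_[C['cx']+k*q[:,0],C['cy']+k*q[:,1]]
def samp(x,y,r,z):
    P=pj(np.c_[x+r*np.cos(a),y+r*np.sin(a),0*a+z])
'''+s[j:]
s=s.replace('projw([.5687,-.0444-.024,.062],st)','pj([.5687,-.0444-.024,.062])').replace('projw([.5687,-.0444-.030,.054],st)','pj([.5687,-.0444-.03,.054])')
open('ax.py','w').write(s)
E
python3 ax.py
```

```text
seat (np.float32(4108.09), np.float64(0.5699999999999991), np.float64(-0.04549999999999999))
shoulder (np.float32(3997.8125), np.float64(0.570499999999999), np.float64(-0.04599999999999999))
[[284.31003735 100.27301695]] [[284.17523133 110.13386126]]
```

play_rows(increments="0.7 0.06 0 0;0.9 0 0 0;0.9 0 0 0;0.7 0 0 0;0.3 0 0 0;0 0 0 0;0 0 0 0;0 0 0.3 0;0 0 0.3 0;0 0 0.2 0;0 0 0.1 0;0 0 0.1 0;0 0 0.1 0;0 0 0.1 0;0 0 0 0;0 0 0 0")

```text
time_s: 24.2
tool_pos: [0.5696, -0.0448, 0.0529]
tcp_rot: [[-0.004, 1.0, -0.0], [1.0, 0.004, 0.0], [0.0, -0.0, -1.0]]
contact_force: [-0.4, -0.4, -0.9]
finger_gap: 0.633
finger_force: 63.9
```

```bash
python3 - <<'E'
from h import *
plan([.5698,-.0455,.0466],90);print(env.state()['wrist_torque'])
E
```

```text
t 24.2 pos [ 0.5696 -0.0448  0.0529] yaw 90.26 turn 0.051 shift [-0.022  0.008  0.208] F [-0.4 -0.4 -0.9] gap 0.633 j [-5. 27. -2. 61.  0. 85.]
[ 0.07584779 -0.05301774  0.08266917]
```

play_rows(increments="0 0 0.1 0;0 0 0.1 0;0 0 0.05 0;0 0 0 0;0 0 0 0")

```text
time_s: 24.62
tool_pos: [0.57, -0.0448, 0.0464]
tcp_rot: [[-0.004, 1.0, 0.001], [1.0, 0.004, -0.0], [-0.0, 0.001, -1.0]]
contact_force: [-1.0, -0.1, 4.3]
finger_gap: 0.633
finger_force: 64.5
```

play_rows(increments="0 0 0.03 -0.6;0 0 0 -0.6;0 0 0 0;0 0 0 0")

```text
time_s: 24.95
tool_pos: [0.5705, -0.0441, 0.0462]
tcp_rot: [[-0.11, 0.994, 0.003], [0.994, 0.11, 0.001], [0.001, 0.003, -1.0]]
contact_force: [-1.0, 1.9, 9.0]
finger_gap: 0.635
finger_force: 64.8
```

play_rows(increments="0 0 0 -0.6;0 0 0 -0.6;0 0 0 0;0 0 0 0")

```text
time_s: 25.28
tool_pos: [0.5707, -0.0442, 0.0462]
tcp_rot: [[-0.213, 0.977, 0.003], [0.977, 0.213, 0.001], [0.0, 0.003, -1.0]]
contact_force: [-1.7, 1.8, 7.1]
finger_gap: 0.63
finger_force: 64.7
```

play_rows(increments="0 0 0 -0.6;0 0 0 -0.6;0 0 0 0;0 0 0 0")

```text
time_s: 25.62
tool_pos: [0.5709, -0.0442, 0.0461]
tcp_rot: [[-0.314, 0.949, 0.003], [0.95, 0.314, 0.001], [-0.0, 0.003, -1.0]]
contact_force: [-1.4, 0.7, 6.2]
finger_gap: 0.636
finger_force: 64.7
```

play_rows(increments="0 0 0 -0.6;0 0 0 -0.6;0 0 0 0;0 0 0 0")

```text
time_s: 25.95
tool_pos: [0.5709, -0.0442, 0.0461]
tcp_rot: [[-0.411, 0.912, 0.003], [0.912, 0.411, 0.001], [-0.0, 0.003, -1.0]]
contact_force: [-0.6, 2.3, 7.8]
finger_gap: 0.63
finger_force: 64.7
```

play_rows(increments="0 0 0 -0.6;0 0 0 -0.6;0 0 0 0;0 0 0 0")

```text
time_s: 26.28
tool_pos: [0.5707, -0.0441, 0.0461]
tcp_rot: [[-0.504, 0.864, 0.003], [0.864, 0.504, 0.001], [-0.0, 0.003, -1.0]]
contact_force: [-1.4, 1.6, 7.6]
finger_gap: 0.636
finger_force: 64.7
```

play_rows(increments="0 0 0 -0.6;0 0 0 -0.6;0 0 0 0;0 0 0 0")

```text
time_s: 26.62
tool_pos: [0.5707, -0.0442, 0.0459]
tcp_rot: [[-0.592, 0.806, 0.003], [0.806, 0.592, 0.001], [-0.001, 0.003, -1.0]]
contact_force: [-1.0, 2.0, 6.1]
finger_gap: 0.636
finger_force: 64.6
```

play_rows(increments="0 0 0 -0.6;0 0 0 -0.6;0 0 0 0;0 0 0 0")

```text
time_s: 26.95
tool_pos: [0.5693, -0.0449, 0.0441]
tcp_rot: [[-0.671, 0.741, -0.001], [0.741, 0.671, -0.0], [0.0, -0.0, -1.0]]
contact_force: [-0.5, -0.2, -2.4]
finger_gap: 0.631
finger_force: 63.9
```

play_rows(increments="0 0 0 -0.6;0 0 0 -0.6;0 0 0 0;0 0 0 0")

```text
time_s: 27.28
tool_pos: [0.5693, -0.0447, 0.0441]
tcp_rot: [[-0.745, 0.667, -0.001], [0.667, 0.745, 0.001], [0.001, -0.0, -1.0]]
contact_force: [-0.1, 2.1, -1.8]
finger_gap: 0.628
finger_force: 63.9
```

play_rows(increments="0 0 0 -0.6;0 0 0 -0.6;0 0 0 0;0 0 0 0")

```text
time_s: 27.62
tool_pos: [0.5696, -0.0435, 0.0441]
tcp_rot: [[-0.81, 0.586, -0.0], [0.586, 0.81, 0.003], [0.002, 0.002, -1.0]]
contact_force: [0.4, 5.0, -4.4]
finger_gap: 0.634
finger_force: 63.8
```

play_rows(increments="0 0 0 -0;0 0 0 0.6;0 0 0 0.6;0 0 0 0.2;0 0 0 0;0 0 0 0")

```text
time_s: 28.12
tool_pos: [0.5693, -0.045, 0.0443]
tcp_rot: [[-0.734, 0.679, -0.001], [0.679, 0.734, -0.0], [0.0, -0.001, -1.0]]
contact_force: [0.1, 1.9, -2.0]
finger_gap: 0.631
finger_force: 64.2
```

play_rows(increments="0 0 0.1 0.2;0 0 0.1 0;0 0 0.1 0;0 0 0.1 0;0 0 0 0;0 0 0 0")

```text
time_s: 28.62
tool_pos: [0.5692, -0.0451, 0.0321]
tcp_rot: [[-0.722, 0.692, -0.001], [0.692, 0.722, -0.0], [0.0, -0.001, -1.0]]
contact_force: [0.2, -0.5, -1.8]
finger_gap: 0.634
finger_force: 64.3
```

play_rows(increments="0 0 0.1 0;0 0 0.1 0;0 0 0.07 0;0 0 0.05 0;0 0 0 0;0 0 0 0")

```text
time_s: 29.12
tool_pos: [0.5702, -0.0451, 0.0239]
tcp_rot: [[-0.722, 0.692, 0.002], [0.692, 0.722, -0.0], [-0.001, 0.001, -1.0]]
contact_force: [-2.3, 0.3, 6.0]
finger_gap: 0.635
finger_force: 65.0
```

play_rows(increments="0 0 0.05 0;0 0 0.03 0;0 0 0 0;0 0 0 0")

```text
time_s: 29.45
tool_pos: [0.5702, -0.0451, 0.0217]
tcp_rot: [[-0.722, 0.692, 0.002], [0.692, 0.722, -0.0], [-0.002, 0.001, -1.0]]
contact_force: [-1.9, -0.3, 6.0]
finger_gap: 0.634
finger_force: 65.0
```

play_rows(increments="0 0 0.05 0;0 0 0.04 0;0 0 0 0;0 0 0 0")

```text
time_s: 29.78
tool_pos: [0.5703, -0.0451, 0.0205]
tcp_rot: [[-0.722, 0.692, 0.003], [0.692, 0.722, -0.001], [-0.002, 0.001, -1.0]]
contact_force: [-4.1, 0.4, 15.5]
finger_gap: 0.634
finger_force: 66.0
```

play_rows(increments="0 0 0.04 0;0 0 0 0;0 0 0 0")

```text
time_s: 30.03
tool_pos: [0.5703, -0.0451, 0.0205]
tcp_rot: [[-0.722, 0.691, 0.003], [0.691, 0.722, -0.001], [-0.003, 0.002, -1.0]]
contact_force: [-7.2, 0.1, 21.3]
finger_gap: 0.63
finger_force: 66.7
```

```bash
python3 - <<'E'
from h import *
rs={}
for c in('side','top'):
  env.snapshot(c)
  for n in('lever_knob','collar_top','spacer'):
    for q in env.landmark_of(c,n)[:1]:
      print(c,n,np.round(q['xy'],1),round(q['score'],2));rs.setdefault(n,[]).append(ray(c,q['xy']))
for n in rs:
  if len(rs[n])>1:print(n,tri(rs[n]))
s=env.state();print(s['time_s'],s['tool_pos'],s['contact_force'])
E
```

```text
side lever_knob [330.9 311.5] 0.73
side collar_top [282.9 224. ] 0.67
side spacer [334.8 311.1] 0.8
top lever_knob [245.  237.9] 0.6
top spacer [360.7 202.6] 0.67
lever_knob (array([ 0.61587663,  0.04524901, -0.26480322]), [np.float64(0.12483746485313414), np.float64(0.12483746485313417)])
spacer (array([ 0.61063254, -0.25455104, -0.00508048]), [np.float64(0.001994249360332173), np.float64(0.0019942493603321344)])
30.4333 [ 0.5703168  -0.04511017  0.02049828] [-7.01253658  0.96111823 21.02859117]
```

```bash
python3 -c "
from station import env
print(env.close_job())"
```

```text
the job is handed in; nothing more can be done
None
```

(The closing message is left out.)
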